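# Fit the second cell in the luthier's work lamp

### The job

The cordless work lamp on the bench has its back cover off and only one of its two cells fitted. Take the fresh green cell from the grooved wooden rest and fit it in the empty bay: push its flat end in under the yellow strap and against the coil spring, then drop the end with the nub down in front of the brass contact and press it fully home, so that it lies level and straight like its neighbour. Let go, and leave the spent grey cell, the cover and the other things on the bench where they are.

Things in the scene. Friction and masses are not known exactly. Their poses are not given: they have to be found in the camera images.
- fresh_center (a point): centre of the fresh D cell, the only loose green one: a lying cylinder 33.5 mm in diameter, flat-ended green body 60 mm long with a copper-coloured band at the + end, plus a steel nub (10 mm in diameter, 1.5 mm long) there, 61.5 mm over all; about 140 g. x axis: along the cell towards the nub; z up at the start. The other (-) end is flat
- fresh_nub (a point): tip of the nub of the fresh cell, on its axis, 30.75 mm from the centre
- rest: grooved wooden rest, a fixed board 104 x 84 mm (x along the groove) and 8 mm high; origin at the centre of its underside. The fresh cell starts lying level in its groove, underside 16 mm over the bench, nub towards +x; the groove's rails reach 4.5 mm up the cell and stay within 16 mm of its axis
- bay (a point): where the centre of the fresh cell belongs in the empty bay of the work lamp, 36.75 mm over the bench (the bed it lies on is 20 mm over the bench). x axis: along the lamp from the tail (spring, - end) to the lamp head (brass contact, + end); y across; z up. Either side of the cell only low rails, 4.5 mm above the bed, within 16 mm of the axis; beside them the black shell is 6 mm lower than the bed
- lamp: two-cell work lamp lying on its face, fixed; origin on the bench below bay, same axes. On a steel plate from -85 to +225 mm along x, 90 mm wide. Shell 74 mm wide, its edges up to 18 mm over the bench. The neighbour bay, built alike, holds its green cell with its centre at x = 86.75 mm; its strap starts at x = 54 mm; yellow head from 132 mm on, 60 mm high
- strap (a point): middle of the lower edge of the yellow strap that bridges the empty bay, on the side of the brass contact: 24 mm from bay towards the tail, 40 mm above the bed. Strap 8 mm wide, 4 mm thick, on posts with inner faces 19.7 mm and outer faces 24.7 mm either side of the axis. The cell cannot go in level from above: its flat end must go in slantwise under the strap (30 degrees clear of strap and brass wall)
- brass_contact (a point): point of the brass contact face where the nub rests, at the height of the seated cell's axis, 30.75 mm from bay towards the head. The black wall behind it is 8 mm thick, 44 mm wide and reaches only 20 mm above the bed, so 3 mm above this point
- coil (a joint): compression of the coil spring of the empty bay, m: 0 free, growing as its tip goes towards the tail, 0.016 solid. 600 N/m after 1.2 N: 6 N at 0.008 with the cell home, 10.8 N solid. For the slanted cell's nub end to pass the brass wall it must reach 0.010 to 0.013. Friction at the contacts can hold the nub end up when let go: press it down, up to about 10 N
- spring_tip (a point): centre of the flat round tip (16 mm in diameter) of that spring, at the height of the seated cell's axis; moves with the spring; when free, 22.75 mm from bay towards the tail
- flat_cell: spent D cell, grey with a strip of red tape, standing upright 33.5 mm in diameter and 61.5 mm high near the lamp, on the robot's side; origin at the centre of its foot
- cover: yellow back cover of the lamp, an open shell 205 x 76 x 44 mm lying with its hollow up beyond the lamp; origin at the centre of its underside, x along its length
- driver: screwdriver with a red handle, 200 mm long, lying; bystander
- glue: white glue bottle, 60 mm in diameter, 170 mm high; bystander; origin at the foot
- brush_mug: blue mug, 84 mm in diameter, 95 mm high; bystander; origin at the foot
- bridge: rosewood guitar bridge 180 x 28 x 12 mm, lying; bystander
- screw_dish: small steel dish, 90 mm in diameter, 28 mm high; bystander
Things that resemble listed ones, but are neither listed nor needed, are in the scene too. What is shaped like the part that bears fresh_center but blue or purple is not meant.

How it is judged:
By the outcome, as a careful person would: the job done as asked, in the order asked, and still so for the second after the job is handed in, with the robot touching nothing.
It also fails if it takes over 46 s, if anything falls off the work surface, if the arm or the gripper's body presses on something with over 40 N, if the wrist force passes 120 N, or if a joint passes its speed limit or range.

### The arm

A 7-joint arm with a two-finger parallel gripper is mounted at the origin on the work surface. World frame = base frame: x ahead of the robot, y to its left, z up, the work surface at z = 0. Lengths are in m, angles in degrees, forces in N, time in s.
With the tool pointing down it reaches from about 0.4 to 0.875 m from the base axis. Payload 4.4 kg.
Tool frame: the origin (TCP) lies on the centre line of the jaws, within the pads' length; the fingertips stand manip.tip_reach ahead of it and the grasp point (between the pads) lies 2 mm behind it (manip.tip_reach is the distance from the TCP to the fingertips, in m); z points along the fingers, y is the line along which they close (so a half turn about z gives the same grasp; the last joint's range is limited). The gripper opens to 85 mm and grips with 20 to 120 N. Pads are 22 mm wide; open, the fingers measure 114 mm over their backs; the gripper's body (76 mm by 85 mm) begins 54 mm behind the grasp point. The pads swing forward as they close: fully open they stand 13 mm farther back than shut.
Start: joints at [66.761, 36.005, 2.206, 86.941, -1.547, 57.084, -1.146], TCP at [0.217, -0.613, 0.248] pointing down, gripper open.
Joint ranges: [-175.42, 175.42], [-21.48, 121.26], [-71.46, 75.88], [10.55, 141.38], [-63.04, 243.04], [13.31, 113.54], [-168.57, 168.57]. Speed limits (degrees/s): [147.25, 147.25, 180, 180, 180, 180, 180].

### API

Orientations are given as [roll, pitch, yaw] about the fixed x, y, z axes, in that order (R = Rz(yaw) Ry(pitch) Rx(roll)).
In Python, from station import manip, planner, eyes gives the robot as it stands. Calls block until the motion is done:
- manip.movep(position, orientation): joint-space move of the TCP to a pose.
- manip.movel(position, orientation=None, max_speed=0.15): straight line of the TCP; orientation=None keeps the orientation; max_speed is the mean speed in m/s.
- manip.move_joints(angles): joint-space move.
- manip.set_gripper(opening, grip_force=None): finger opening in m; grip_force is the grip in N (None keeps the last); returns when the fingers have stopped.
- manip.pause(seconds).
- planner.solve_ik(position, orientation): joint angles nearest the present ones, or None.
- manip.state(): the state.
- eyes.capture(name): name is "side" or "top" or "wrist"; returns a dict with "color" (480x640x3 uint8, red, green, blue), "camera_matrix" (3x3 intrinsics, pixels), "rvec" (rotation vector, rad) and "tvec" (3), from world to camera coordinates, as OpenCV has them. Camera axes: x right, y down, z forward; pixel columns grow to the right and rows downward; lengths in m; the calibration is good to about 2 mm. A picture is of the moment at which its call begins. There is no depth.
A pose or a line that the arm cannot do raises manip.PlanningError and nothing moves.
- manip.close_job(): hands the job in; it is judged then, once.
The state is a dict: "t": time; "joint_pos": joint angles; "joint_velocities": joint speeds; "effort": joint torques, N m; "tcp_pos": TCP position; "tool_rot": TCP orientation; "force": force on the tool from outside, world axes, zero at the start; "wrist_torque": the same for the moment, N m; "width": finger opening in m; "gripper_force": force on a finger pad.
Only numpy, scipy, OpenCV 4.12 (cv2) and the standard library are available. Lean on these libraries where they do the work, as an engineer would, in place of code of your own. Each camera call takes 0.05 s, during which the arm holds its last target. There are 200 camera calls.

## Working session

There is one attempt and no reset: what is moved stays moved. The work goes in short steps, each a Python script; the robot and the scene stay as the last script left them, time stands still between calls to the robot, and variables do not carry over. Pictures are saved under pics/ and viewed, at most 10 in all, crops included, and the job is handed in when it is done.

```bash
mkdir -p pics; ls; python3 - <<'E'
from station import manip, planner, eyes
import cv2,pickle
d={}
for n in ("top","side"):
    c=eyes.capture(n); d[n]=c; cv2.imwrite(f"pics/{n}0.png",c["color"][:,:,::-1]); print(n,c["camera_matrix"].tolist(),c["rvec"],c["tvec"])
pickle.dump(d,open("cams.pkl","wb"))
print(manip.tip_reach, manip.state())
E
```

```text
pics
top [[434.7772636134796, 0.0, 310.73142088633824], [0.0, 434.7772636134796, 237.10546196119222], [0.0, 0.0, 1.0]] [ 2.18149368 -2.17173129  0.08183031] [-0.11771478  0.55281244  0.8270684 ]
side [[472.13744155212146, 0.0, 324.7494797514008], [0.0, 472.13744155212146, 231.99600276242512], [0.0, 0.0, 1.0]] [ 0.5844218  -2.55293919  1.32430964] [0.43992678 0.23065989 0.69908739]
0.017 {'t': 0.1, 'joint_pos': array([66.76150681, 36.053637  ,  2.20463713, 86.99058133, -1.54787668,
       57.08508439, -1.14646569]), 'joint_velocities': array([-0.08371612, -0.05450841, -0.01161333, -0.03244999,  0.06319378,
        0.11910339,  0.01871353]), 'effort': array([ 3.02230801e-03, -5.64531362e+01,  1.23025585e+00, -1.93970954e+01,
        1.12095513e-02,  5.52463287e-03,  3.93177356e-05]), 'tcp_pos': array([ 0.21647135, -0.6123213 ,  0.24747967]), 'tool_rot': array([-1.79900436e+02,  1.40681124e-03,  1.94658431e+01]), 'force': array([ 0.20311944, -0.25047332, -0.52707675]), 'wrist_torque': array([-0.04336989, -0.02493627, -0.02910856]), 'gripper_force': 0.0, 'width': 0.08545485287432963}
```

View pics/top0.png

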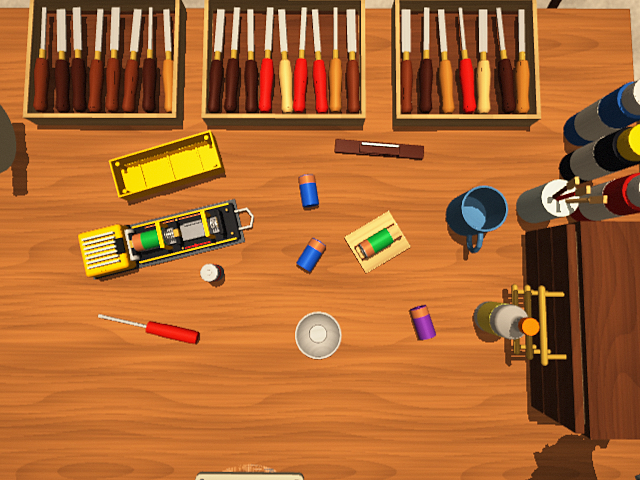

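View pics/side0.png

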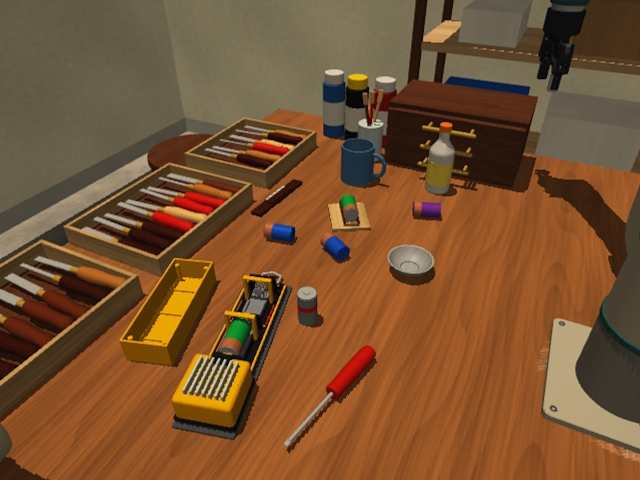

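Candidates in the top view are the loose green cell on the rest (377,241), the fitted green cell in the lamp (147,240), blue cells at (309,191) and (311,255), and a purple one at (423,322). I choose the green cell on the rest and check it in a close crop.

```bash
python3 - <<'E'
import cv2,pickle,numpy as np
d=pickle.load(open("cams.pkl","rb"));im=d["top"]["color"][:,:,::-1]
a=cv2.resize(im[205:277,335:420],None,fx=4,fy=4,interpolation=cv2.INTER_CUBIC)
b=cv2.resize(im[190:280,70:260],None,fx=4,fy=4,interpolation=cv2.INTER_CUBIC)
o=np.zeros((288+360,760,3),np.uint8)[:600]
o=np.zeros((600,760,3),np.uint8);o[:288,:340]=a
b2=cv2.resize(im[195:273,70:260],None,fx=4,fy=4,interpolation=cv2.INTER_CUBIC);o[288:,:]=b2
cv2.imwrite("pics/crop1.png",o)
E
```

```text
(no output)
```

View pics/crop1.png

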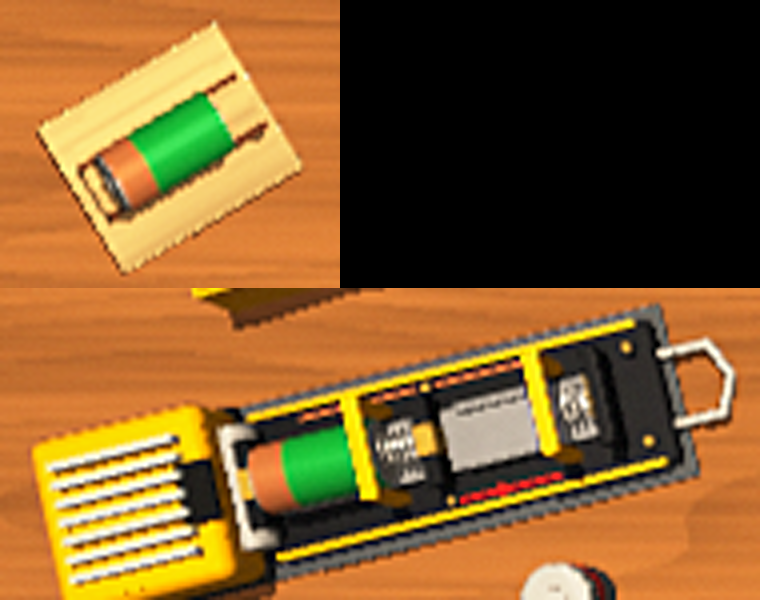

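The crop shows the green cell lying in the rest with its copper/nub end at lower left (crop 105,185, so px ~361,251) and its flat end at upper right (390,232). In the lamp, the empty bay's strap is at crop (540,405), so px ~205,219, the brass contact is at (428,440), and the head is to the left.

```bash
cat > h.py <<'E'
import numpy as np,cv2,pickle
from scipy.optimize import least_squares
from scipy.spatial.transform import Rotation as R
def proj(c,P):
    return cv2.projectPoints(np.asarray(P,float).reshape(-1,1,3),c["rvec"],c["tvec"],c["camera_matrix"],None)[0].reshape(-1,2)
def place(p,P):
    P=np.asarray(P,float);c,s=np.cos(p[2]),np.sin(p[2])
    return np.c_[p[0]+c*P[:,0]-s*P[:,1],p[1]+s*P[:,0]+c*P[:,1],P[:,2]]
def fit(obs,p0):  # obs: list of (cam, model pts, pixels)
    f=lambda p:np.concatenate([(proj(c,place(p,P))-np.asarray(u)).ravel() for c,P,u in obs])
    r=least_squares(f,p0,loss="soft_l1"); return r.x,np.round(f(r.x).reshape(-1,2),1)
def ray(c,u,z):
    M=cv2.Rodrigues(c["rvec"])[0];t=np.ravel(c["tvec"]);o=-M.T@t
    d=M.T@np.linalg.inv(c["camera_matrix"])@[u[0],u[1],1]; return o+d*(z-o[2])/d[2]
def tool(yaw,lean,flip=1):
    """rpy deg: jaws close across an object whose x axis has this yaw (rad); tool's back leans by lean deg towards +x."""
    a=np.array([np.cos(yaw),np.sin(yaw),0]);l=np.radians(lean)
    z=-(np.cos(l)*np.array([0,0,1])+np.sin(l)*a);y=flip*np.array([-a[1],a[0],0])
    return R.from_matrix(np.c_[np.cross(y,z),y,z]).as_euler("xyz",degrees=True)
E
python3 - <<'E'
from h import *
from station import planner
d=pickle.load(open("cams.pkl","rb"));t=d["top"]
q=lambda L,o:[((u+.5)/4-.5+o[0],(v+.5)/4-.5+o[1]) for u,v in L]
rest,e=fit([(t,[(-.052,.042,.008),(-.052,-.042,.008),(.052,-.042,.008),(.052,.042,.008)],q([(302,168),(216,22),(38,128),(127,272)],(335,205)))],[.6,-.2,2.1]);print("rest",rest,np.degrees(rest[2]),e.tolist())
cu=q([(222,112),(108,185)],(335,205));a=ray(t,cu[0],.03275);b=ray(t,cu[1],.03275);print("cell",a,b,np.hypot(*(b-a)[:2]),np.degrees(np.arctan2(*(b-a)[1::-1])))
S=lambda x,h:[(x,y,h) for y in(.0247,-.0247)]
oo=(70,195-72)
qq=lambda L:[((u+.5)/4-.5+70,(v-288+.5)/4-.5+195) for u,v in L]
# image up = world +x; lamp x ~ +y => lamp +y is world -x = image down
lamp,e=fit([(t,[(-.028,-.0247,.064),(-.028,.0247,.064),(.0585,-.0247,.064),(.0585,.0247,.064),(-.085,-.045,.003),(-.085,.045,.003)],qq([(533,348),(551,455),(352,394),(369,500),(657,307),(699,473)]))],[.6,.2,1.8]);print("lamp",lamp,np.degrees(lamp[2]),e.tolist())
pickle.dump((rest,lamp),open("pose.pkl","wb"))
c=(a+b)/2
for nm,p,yaw,leans in(("rest",np.r_[c[:2],.033],rest[2],(0,15)),("bay",np.r_[lamp[:2],.037],lamp[2],(-15,0,15))):
  for fl in(1,-1):
    for L in leans:
      for dz in(0,.12):
        s=planner.solve_ik(p+[0,0,dz],tool(yaw,L,fl)); print(nm,fl,L,dz,None if s is None else np.round(s))
E
```

```text
rest [ 0.54649262 -0.2472404   2.10918623] 120.84746906389442 [[0.7, -0.3], [0.1, -0.0], [-0.2, -0.1], [-0.5, 0.5]]
cell [ 0.5617889  -0.26837097  0.03275   ] [ 0.52632426 -0.2132814   0.03275   ] 0.06551795269295345 122.77194202257088
lamp [0.56831382 0.10966926 1.81600484] 104.04941296325639 [[-1.2, 0.8], [0.1, -0.4], [-1.1, 0.3], [0.3, -0.5], [1.0, -1.0], [0.6, 0.7]]
rest 1 0 0 [  10.   50.   18.  104.  -29.   30. -102.]
rest 1 0 0.12 [   7.   40.   22.  102.  -21.   42. -108.]
rest 1 15 0 [ 46.  57. -50. 114.  86.  50. 152.]
rest 1 15 0.12 [  -5.   39.   31.  113.  -24.   23. -109.]
rest -1 0 0 [ 30.  49. -14. 104.  22.  30.  32.]
rest -1 0 0.12 [ 34.  39. -20. 101.  19.  43.  35.]
rest -1 15 0 [ 20.  47.  -7. 115.  66.  17. -17.]
rest -1 15 0.12 [ 20.  35.  -7. 112.  34.  26.  16.]
bay 1 -15 0 [ -13.   50.   13.  105.  -44.   37. -132.]
bay 1 -15 0.12 [ -15.   39.   16.  103.  -35.   48. -143.]
bay 1 0 0 [ -31.   51.   28.  107.  -43.   32. -140.]
bay 1 0 0.12 [ -30.   39.   26.  104.  -25.   42. -156.]
bay 1 15 0 [ -53.   64.   55.  107.  -56.   41. -136.]
bay 1 15 0.12 [ -53.   50.   55.  105.  -35.   46. -151.]
bay -1 -15 0 [ 10.  51. -25. 105.   9.  29.  -0.]
bay -1 -15 0.12 [ 13.  41. -30. 102.   7.  42.  -1.]
bay -1 0 0 [ -7.  48. -11. 107.  18.  27. -16.]
bay -1 0 0.12 [ -0.  38. -21. 103.  19.  42. -18.]
bay -1 15 0 [-23.  49.   2. 107.  28.  30. -33.]
bay -1 15 0.12 [-16.  38. -10. 104.  30.  46. -32.]
```

```bash
python3 - <<'E'
from h import *
from station import manip,eyes
rest,lamp=pickle.load(open("pose.pkl","rb"))
manip.movep([.545,-.243,.19],tool(rest[2],10,-1))
w=eyes.capture("wrist");pickle.dump(w,open("w1.pkl","wb"));cv2.imwrite("pics/w1.png",w["color"][:,:,::-1])
s=manip.state();print(s["t"],s["tcp_pos"],s["tool_rot"],s["force"],proj(w,[[.545,-.243,.033]]))
E
```

```text
1.9583 [ 0.544387   -0.24495136  0.19006169] [-179.96020645   10.04081025  120.66590606] [ 0.21736047 -0.57517505  0.60072899] [[319.83137238 188.78685209]]
```

View pics/w1.png

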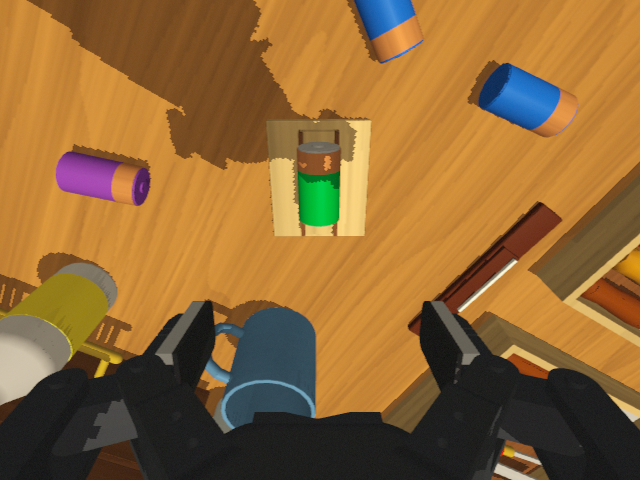

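The wrist view shows the green cell centred in the rest: nub disc at (320,147), flat-end edge at (320,226), body between columns 298 and 341. The rest corners are at (267,121), (371,121), (365,236) and (275,236).

```bash
python3 - <<'E'
from h import *
from station import manip,eyes
w=pickle.load(open("w1.pkl","rb"));rest,lamp=pickle.load(open("pose.pkl","rb"))
r2,e=fit([(w,[(.052,.042,.008),(.052,-.042,.008),(-.052,-.042,.008),(-.052,.042,.008)],[(267,121),(371,121),(365,236),(275,236)])],rest)
# sign check of sides by projecting +y
print("rest",r2,np.degrees(r2[2]),e.tolist())
hsv=cv2.cvtColor(w["color"],cv2.COLOR_RGB2HSV);m=cv2.inRange(hsv,(50,120,60),(75,255,255));
n,l,s,cc=cv2.connectedComponentsWithStats(m);k=1+np.argmax(s[1:,4]);print(s[k],cc[k])
x0,y0,ww,hh,_=s[k]
ys=y0+hh//2;rows=[np.flatnonzero(l[r]==k)[[0,-1]] for r in(y0+8,y0+hh//2,y0+hh-10)];print(rows)
top=[(x0+ww/2-.5,y0+hh-.5)]
cell,e=fit([(w,[(.03075,0,.03275),(-.03075,0,.0495)],[(320,147),top[0]])],r2)
print("cell",cell,np.degrees(cell[2]),e.tolist())
pickle.dump((cell,r2),open("cell.pkl","wb"))
E
```

```text
rest [ 0.54701973 -0.24645817  2.11269943] 121.04876048716118 [[-0.5, -0.0], [1.3, -0.8], [-0.0, 0.4], [-0.4, 0.9]]
[ 298  171   42   56 2036] [318.47396857 198.60952849]
[array([298, 338]), array([299, 338]), array([300, 338])]
cell [ 0.54288981 -0.24047984  2.08828751] 119.65006051664699 [[0.0, -1.3], [-0.0, 2.6]]
```

```bash
python3 - <<'E'
from h import *
from station import manip,eyes
cell,r2=pickle.load(open("cell.pkl","rb"));rest,lamp=pickle.load(open("pose.pkl","rb"))
yaw=r2[2];a=np.array([np.cos(yaw),np.sin(yaw)])
g=r2[:2]+a*(.0072+.005)
o=tool(yaw,10,-1);up=-R.from_euler("xyz",o,degrees=True).as_matrix()[:,2]
p=np.r_[g,.0335]
manip.movep(p+up*.06,o); manip.movel(p,o,.12)
manip.set_gripper(.02,70)
s=manip.state();print(s["t"],s["width"],s["gripper_force"],s["tcp_pos"],p,s["force"])
if s["width"]>.025:
    manip.movel(p+[0,0,.12],o,.2)
    manip.movep([lamp[0],lamp[1],.2],tool(lamp[2],10,-1))
    w=eyes.capture("wrist");pickle.dump(w,open("w2.pkl","wb"));cv2.imwrite("pics/w2.png",w["color"][:,:,::-1])
    s=manip.state();print(s["t"],s["width"],s["tcp_pos"],s["tool_rot"],s["force"]);pickle.dump(s,open("s2.pkl","wb"))
E
```

```text
3.6333 0.03144077871503724 68.77671740949154 [ 0.54086974 -0.23613172  0.03422134] [ 0.54072736 -0.23600608  0.0335    ] [-1.12139547  0.71025972  5.4532954 ]
5.75 0.03140240304265043 [0.56840101 0.10711597 0.19956609] [-179.93071518   10.089823    103.89099064] [-0.11419612 -0.31973117 -1.7320617 ]
```

View pics/w2.png

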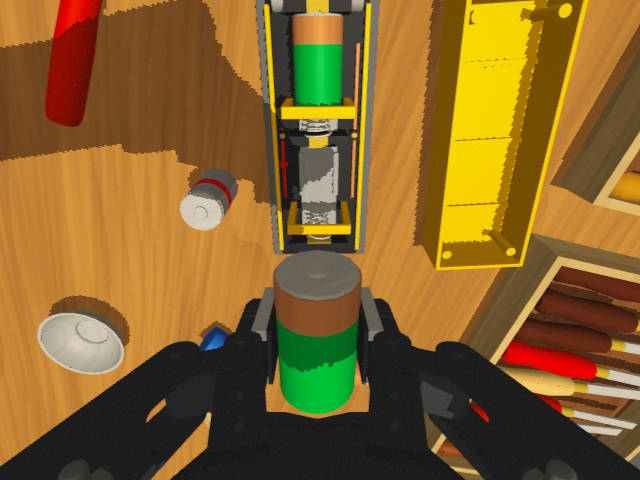

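The cell is held straight, with its nub at (318,267), and the empty bay is ahead at (318,175) with its strap at (320,228). I zoom into the lamp for a precise fit.

```bash
python3 - <<'E'
from h import *
w=pickle.load(open("w2.pkl","rb"));rest,lamp=pickle.load(open("pose.pkl","rb"))
M=cv2.Rodrigues(w["rvec"])[0];o=-M.T@np.ravel(w["tvec"]);c,s=np.cos(lamp[2]),np.sin(lamp[2]);d=o[:2]-lamp[:2];print("cam in lamp",c*d[0]+s*d[1],-s*d[0]+c*d[1],o[2])
im=w["color"][95:260,255:375,::-1];cv2.imwrite("pics/c2.png",cv2.resize(im,None,fx=3.6,fy=3.6,interpolation=cv2.INTER_CUBIC))
P=[(x,y,z) for x,z in((-.024,.064),(-.032,.064)) for y in(.0247,-.0247)]+[(.0508,0,.0675-.0),(-.085,.045,.003),(-.085,-.045,.003),(.03075,.022,.04),(.03075,-.022,.04)]
print(np.round((proj(w,place(lamp,P))-[255,95]+.5)*3.6).tolist())
E
```

```text
cam in lamp 0.09608822302212423 0.0009566547835118677 0.30925804765439974
[[116.0, 476.0], [347.0, 476.0], [118.0, 509.0], [346.0, 509.0], [232.0, 119.0], [69.0, 576.0], [392.0, 576.0], [127.0, 192.0], [336.0, 192.0]]
```

View pics/c2.png

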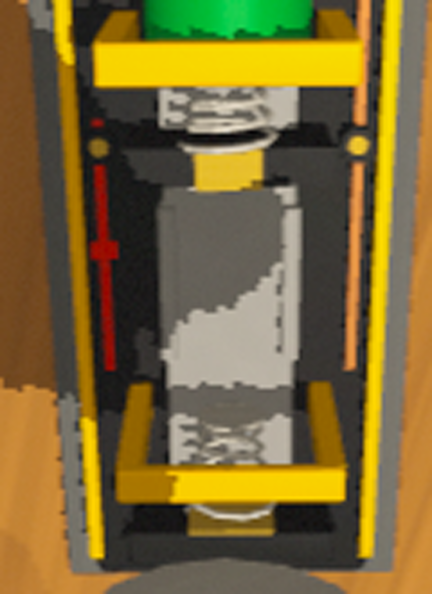

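```bash
python3 - <<'E'
from h import *
w=pickle.load(open("w2.pkl","rb"));rest,lamp=pickle.load(open("pose.pkl","rb"));s=pickle.load(open("s2.pkl","rb"))
q=lambda L:[((u+.5)/3.6-.5+255,(v+.5)/3.6-.5+95) for u,v in L]
P=[(-.032,.0247,.064),(-.032,-.0247,.064),(.054,.0247,.064),(.054,-.0247,.064),(-.085,.045,.003),(-.085,-.045,.003)]
U=q([(117,503),(346,501),(94,88),(362,86),(70,573),(392,573)])
l2,e=fit([(w,P,U)],lamp);print(l2,np.degrees(l2[2]),e.tolist());pickle.dump(l2,open("lamp.pkl","wb"))
print(np.round((proj(w,place(l2,[(.03075,-.01,.0168+.02),(.03075,.022,.04),(-.03075,0,.02)]))-[255,95]+.5)*3.6).tolist())
# held cell: fit offset along axis (dx), height (dz) and tilt in the lamp-plane
Rt=R.from_euler("xyz",s["tool_rot"],degrees=True).as_matrix();y=s["tool_rot"][2]
a0=np.cross(Rt[:,1],[0,0,1]);a0*=np.sign(a0@[np.cos(lamp[2]),np.sin(lamp[2]),0]);a0/=np.linalg.norm(a0)
for dx in(-.005,-.0035,-.007):
  for dz in (0,-.003):
    c=s["tcp_pos"]+a0*dx+[0,0,dz];print(dx,dz,proj(w,[c+a0*.03075,c-a0*.03075+[0,0,.01675],c+a0*.02925+[0,0,.01675],c+a0*.02925-[0,0,.01675]]).round(1).tolist())
hsv=cv2.cvtColor(w["color"],cv2.COLOR_RGB2HSV);m=cv2.inRange(hsv,(50,120,40),(75,255,255))[300:];r=np.flatnonzero(m[:,318])+300;print("green col",r.min(),r.max(),w["color"][240:300:3,318].tolist())
E
```

```text
[0.56768615 0.11120811 1.82190386] 104.38740175072148 [[-0.1, -0.2], [-0.2, -0.0], [0.2, 0.4], [-0.0, 0.4], [-0.2, -0.4], [0.3, -1.0]]
[[276.0, 180.0], [125.0, 185.0], [231.0, 416.0]]
-0.005 0 [[319.0, 273.2], [318.7, 422.2], [319.2, 305.2], [318.8, 253.7]]
-0.005 -0.003 [[319.0, 268.7], [318.6, 415.5], [319.2, 299.6], [318.8, 250.1]]
-0.0035 0 [[319.0, 269.7], [318.7, 419.8], [319.2, 301.6], [318.8, 250.5]]
-0.0035 -0.003 [[319.0, 265.4], [318.7, 413.1], [319.2, 296.0], [318.8, 246.9]]
-0.007 0 [[319.0, 277.7], [318.7, 425.3], [319.2, 310.0], [318.8, 257.8]]
-0.007 -0.003 [[319.0, 273.2], [318.6, 418.6], [319.2, 304.3], [318.8, 254.2]]
green col 337 413 [[114, 89, 26], [149, 120, 49], [47, 46, 43], [54, 51, 48], [105, 99, 87], [105, 100, 85], [107, 100, 89], [109, 104, 90], [108, 103, 90], [108, 103, 88], [108, 104, 88], [109, 103, 91], [127, 120, 105], [106, 98, 87], [105, 97, 86], [104, 99, 85], [108, 102, 89], [112, 105, 93], [108, 100, 87], [126, 118, 103]]
```

```bash
cat > ins.py <<'E'
from h import *
lam=pickle.load(open("lamp.pkl","rb"));ax=np.array([np.cos(lam[2]),np.sin(lam[2])])
rot=lambda v,t:np.array([v[0]*np.cos(t)-v[1]*np.sin(t),v[0]*np.sin(t)+v[1]*np.cos(t)])
def pose(bx,zb,th,G,dy=0):
    """bx,zb: flat end's lower corner (mm from bay, mm over bed); th: nub-up tilt, deg; G=(dx,dz,tilt0): cell in grip at lean 10."""
    t=np.radians(th);c=np.array([bx,20+zb])/1e3+rot((.03075,.01675),t)
    p=c-rot(G[:2],t-np.radians(G[2])); n=np.array([-ax[1],ax[0]])
    return np.r_[lam[:2]+ax*p[0]+n*dy,p[1]],tool(lam[2],10+G[2]-th,-1)
E
python3 - <<'E'
from ins import *
from station import manip,eyes,planner
w=pickle.load(open("w2.pkl","rb"));s=pickle.load(open("s2.pkl","rb"))
col=w["color"][285:325,318].astype(int);sat=col[:,0]-col[:,2];top=285+np.argmax(sat>45);print("rim row",top,sat.tolist())
Rt=R.from_euler("xyz",s["tool_rot"],degrees=True).as_matrix()
a0=np.cross(Rt[:,1],[0,0,1]);a0*=np.sign(a0[:2]@ax);a0/=np.linalg.norm(a0);up=np.array([0,0,1])
def f(g):
    pts=[(.03075,0),(-.03075,.01675),(.02925,.01675),(.02925,-.01675)]
    P=[s["tcp_pos"]+a0*v[0]+up*v[1] for v in(np.array(g[:2])+rot(p,np.radians(g[2])) for p in pts)]
    v=proj(w,P)[:,1];return np.r_[(v-[267,413.5,top-.5,251.5])*[.5,1,1,1],(g[1]+.0015)/.002,g[2]/3]
r=least_squares(f,[-.005,-.002,0],x_scale=[.001,.001,1]);G=r.x;print("G",G,f(G).round(1));pickle.dump(G,open("G.pkl","wb"))
path=[(-3,60,30),(-3,1,30),(-20.5,.7,30),(-23.5,.7,25),(-26.5,.6,20),(-28.9,.5,14),(-30.6,.3,8),(-32,.1,3),(-32.2,0,0)]
print([planner.solve_ik(*pose(*q,G)) is not None for q in path])
E
```

```text
rim row 301 [19, 19, 20, 19, 20, 20, 19, 20, 19, 21, 18, 19, 23, 22, 22, 38, 84, 99, 98, 96, 96, 99, 97, 95, 96, 98, 97, 98, 97, 96, 94, 96, 95, 99, 97, 97, 95, 98, 98, 98]
G [-0.00593737 -0.00419016  0.48168974] [ 1.2  0.5 -0.1 -0.9 -1.3  0.2]
[True, True, True, True, True, True, True, True, True]
```

```bash
python3 - <<'E'
from ins import *
from station import manip,eyes
G=np.array([-.0055,-.003,.3]);pickle.dump(G,open("G.pkl","wb"))
def rep(n):
    s=manip.state();F=s["force"];print(n,round(s["t"],2),"Fx %.2f Fy %.2f Fz %.2f"%(F[:2]@ax,-F[0]*ax[1]+F[1]*ax[0],F[2]),"w",round(s["width"],4),"My %.2f"%(s["wrist_torque"][:2]@[-ax[1],ax[0]]));return F[:2]@ax
manip.movep(*pose(-3,60,30,G));manip.pause(.3);rep("above")
manip.movel(*pose(-3,2,30,G),.1);manip.pause(.2);rep("down")
for bx in(-8,-14,-20):
    manip.movel(*pose(bx,1,30,G),.06);manip.pause(.15);F=rep(bx)
    if abs(F)>25:break
for n in("side","wrist"):
    c=eyes.capture(n);pickle.dump(c,open(n+"3.pkl","wb"))
    im=c["color"][:,:,::-1]
    if n=="side": im=cv2.resize(im[260:440,160:300],None,fx=3.3,fy=3.3,interpolation=cv2.INTER_CUBIC)
    else: im=cv2.resize(im[100:480,150:490],None,fx=.9,fy=.9)
    pickle.dump(im,open(n+"im.pkl","wb"))
a,b=[pickle.load(open(n+"im.pkl","rb")) for n in("side","wrist")]
o=np.zeros((600,800,3),np.uint8);o[:a.shape[0],:a.shape[1]]=a;o[:b.shape[0],a.shape[1]:a.shape[1]+b.shape[1]]=b[:,:800-a.shape[1]];cv2.imwrite("pics/c3.png",o)
E
```

```text
above 6.65 Fx 0.95 Fy 0.28 Fz -1.55 w 0.0315 My 0.37
down 7.58 Fx -0.04 Fy -0.07 Fz -1.87 w 0.0317 My 0.41
-8 7.98 Fx -0.10 Fy 0.02 Fz -2.06 w 0.0318 My 0.38
-14 8.38 Fx 2.37 Fy 0.00 Fz -0.38 w 0.0313 My 0.03
-20 8.78 Fx 4.74 Fy 1.36 Fz -0.29 w 0.0313 My -0.66
```

View pics/c3.png

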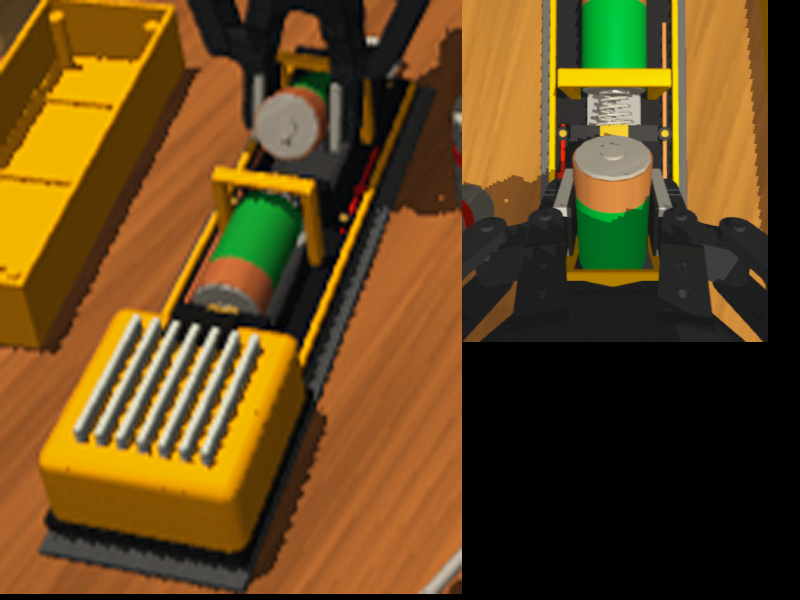

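The flat end is under the strap and pressing the spring, with the nub end up at side crop (290,120). Spring force (4.7 N) is lower than planned, so I'll refit the cell in the grip from this wrist frame.

```bash
cat > refit.py <<'E'
from ins import *
def refit(w,s,G0,show=True):
    Rt=R.from_euler("xyz",s["tool_rot"],degrees=True).as_matrix();b=-Rt[:,2];a3=np.r_[ax,0];up=np.array([0,0,1.])
    lean=np.degrees(np.arctan2(b@a3,b[2]));ph=np.radians(10-lean)
    e1=a3*np.cos(ph)+up*np.sin(ph);e2=-a3*np.sin(ph)+up*np.cos(ph)
    pts=[(.02925,.01675),(.02925,-.01675),(-.03075,.01675)]
    pr=lambda g:proj(w,[s["tcp_pos"]+e1*v[0]+e2*v[1] for v in(np.array(g[:2])+rot(p,np.radians(g[2])) for p in pts)])
    c0=int(round(pr(G0)[:,0].mean()));c=w["color"][:,c0].astype(int);sat=c[:,0]-c[:,2]
    v=pr(G0)[:,1];hsv=cv2.cvtColor(w["color"],cv2.COLOR_RGB2HSV);g=cv2.inRange(hsv,(50,120,30),(75,255,255))[:,c0]
    if show: print("col",c0,"lean",lean,"pred",v.round(1));print([(int(r),c[r].tolist()) for r in range(int(v[1])-10,int(v[1])+10,1)]);print("sat",int(v[0])-10,sat[int(v[0])-10:int(v[0])+14].tolist(),"green",np.flatnonzero(g[int(v[0]):])[[0,-1]]+int(v[0]))
    return pr
E
python3 - <<'E'
from refit import *
from station import manip
w=pickle.load(open("wrist3.pkl","rb"));s=manip.state();G=pickle.load(open("G.pkl","rb"))
refit(w,s,G);p,o=pose(-20,1,30,G);print("pos err mm",(s["tcp_pos"]-p)*1e3,"rot",s["tool_rot"]-o)
s2=pickle.load(open("s2.pkl","rb"));refit(pickle.load(open("w2.pkl","rb")),s2,G,True)
E
```

```text
col 319 lean -19.75329494241534 pred [300.3 250.4 415.6]
[(240, [242, 204, 56]), (241, [243, 204, 45]), (242, [246, 207, 53]), (243, [245, 206, 49]), (244, [245, 206, 49]), (245, [244, 205, 50]), (246, [245, 205, 49]), (247, [244, 205, 49]), (248, [244, 206, 53]), (249, [241, 202, 57]), (250, [146, 131, 102]), (251, [153, 144, 126]), (252, [155, 145, 129]), (253, [153, 145, 128]), (254, [154, 145, 125]), (255, [152, 144, 125]), (256, [155, 146, 130]), (257, [157, 148, 129]), (258, [154, 144, 128]), (259, [131, 123, 109])]
sat 290 [28, 27, 27, 27, 26, 27, 28, 29, 30, 31, 56, 125, 153, 151, 152, 150, 153, 152, 152, 152, 150, 151, 150, 152] green [337 398]
pos err mm [-0.32504606  0.79786234  0.17215985] rot [-3.59986503e+02 -5.33078070e-02  3.89910976e-02]
col 319 lean 10.08886108691835 pred [301.1 251.1 416.1]
[(241, [122, 94, 28]), (242, [177, 141, 35]), (243, [149, 119, 52]), (244, [54, 53, 51]), (245, [52, 50, 47]), (246, [51, 49, 46]), (247, [47, 46, 42]), (248, [49, 49, 46]), (249, [52, 50, 47]), (250, [89, 84, 75]), (251, [103, 97, 85]), (252, [106, 98, 86]), (253, [104, 100, 86]), (254, [105, 100, 86]), (255, [106, 100, 85]), (256, [108, 100, 89]), (257, [106, 100, 88]), (258, [104, 97, 85]), (259, [108, 100, 89]), (260, [107, 99, 87])]
sat 291 [20, 20, 20, 20, 19, 20, 23, 23, 25, 44, 86, 96, 96, 96, 96, 97, 99, 98, 97, 97, 94, 94, 95, 98] green [337 413]
```

```bash
python3 - <<'E'
from ins import *
from station import manip
s=manip.state();G=pickle.load(open("G.pkl","rb"))
a3=np.r_[ax,0];up=np.array([0,0,1.]);t=np.radians(30-.25)
ctr=s["tcp_pos"]+ (lambda v:a3*v[0]+up*v[1])(rot(G[:2],t-np.radians(.3)))
e1=a3*np.cos(t)+up*np.sin(t);e2=-a3*np.sin(t)+up*np.cos(t);n=np.cross(up,a3)
ring=[ctr+e1*.02925+.01675*(e2*np.cos(k)+n*np.sin(k)) for k in np.linspace(0,6.28,60)]+[ctr+e1*.03075+.005*(e2*np.cos(k)+n*np.sin(k)) for k in np.linspace(0,6.28,20)]
LP=[(x,y,z) for x,z in((-.024,.064),(-.032,.064),(.054,.064),(.062,.064),(-.024,.06),(.062,.06)) for y in(.0247,-.0247)]+[(x,y,.04) for x in(.03075,.03875) for y in(.022,-.022)]+[(.117,y*.005,.03675) for y in(-1,0,1)]+[(.225,.045,.003),(.225,-.045,.003),(-.085,.045,.003),(-.085,-.045,.003)]
ims=[]
for nme,(x0,y0,x1,y1),k in(("side",(175,260,295,430),3.4),("wrist",(240,95,400,262),2.4)):
    c=pickle.load(open(nme+"3.pkl","rb"));im=cv2.resize(c["color"][y0:y1,x0:x1,::-1],None,fx=k,fy=k,interpolation=cv2.INTER_CUBIC)
    for P,colr in((ring,(255,0,255)),(place(lam,LP),(255,255,0))):
        for u in proj(c,P): cv2.circle(im,tuple(int(round(v)) for v in((u-[x0,y0]+.5)*k)),1 if P is ring else 3,colr,-1)
    ims.append(im)
o=np.zeros((600,800,3),np.uint8)
x=0
for im in ims: o[:im.shape[0],x:x+im.shape[1]]=im[:600,:800-x];x+=im.shape[1]
cv2.imwrite("pics/c4.png",o)
E
```

```text
(no output)
```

View pics/c4.png

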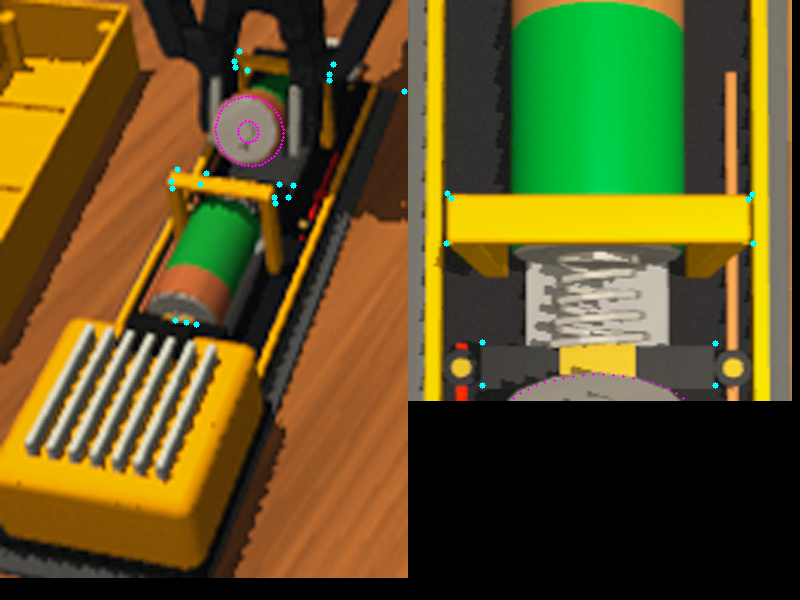

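The overlay fits the cell ring and lamp features within about 1 mm in both views, so the geometry is good. I continue by geometry and watch the spring force.

```bash
python3 - <<'E'
from ins import *
from station import manip,eyes
G=pickle.load(open("G.pkl","rb"))
def rep(n):
    s=manip.state();F=s["force"];print(n,round(s["t"],2),"Fx %.2f Fy %.2f Fz %.2f"%(F[:2]@ax,-F[0]*ax[1]+F[1]*ax[0],F[2]),"w",round(s["width"],4),"My %.2f"%(s["wrist_torque"][:2]@[-ax[1],ax[0]]));return F
for q in[(-22.5,1,30),(-25.3,.9,25),(-28.3,.8,20),(-30.4,.6,14),(-32,.5,8),(-33,.3,3),(-33,.2,0)]:
    manip.movel(*pose(*q,G),.05);manip.pause(.1);F=rep(q)
    if abs(F[:2]@ax)>16 or F[2]>18: print("stop");break
w=eyes.capture("wrist");pickle.dump(w,open("wrist5.pkl","wb"));c=eyes.capture("side");pickle.dump(c,open("side5.pkl","wb"))
a=cv2.resize(c["color"][260:430,175:295,::-1],None,fx=3.4,fy=3.4,interpolation=cv2.INTER_CUBIC);b=cv2.resize(w["color"][150:430,230:410,::-1],None,fx=2.1,fy=2.1)
o=np.zeros((600,800,3),np.uint8);o[:a.shape[0],:a.shape[1]]=a;o[:b.shape[0],a.shape[1]:a.shape[1]+b.shape[1]]=b;cv2.imwrite("pics/c5.png",o)
E
```

```text
(-22.5, 1, 30) 9.23 Fx 6.40 Fy 0.36 Fz -0.57 w 0.0317 My -0.90
(-25.3, 0.9, 25) 9.58 Fx 4.99 Fy 0.52 Fz 5.76 w 0.0316 My -1.14
(-28.3, 0.8, 20) 9.93 Fx 6.47 Fy 0.36 Fz 3.89 w 0.0312 My -1.16
(-30.4, 0.6, 14) 10.32 Fx 5.89 Fy -1.25 Fz 4.20 w 0.0316 My -1.28
(-32, 0.5, 8) 10.7 Fx 6.59 Fy -1.59 Fz 2.94 w 0.0314 My -1.19
(-33, 0.3, 3) 11.06 Fx 6.03 Fy -3.26 Fz -0.65 w 0.0317 My -1.45
(-33, 0.2, 0) 11.41 Fx 6.27 Fy -2.87 Fz -1.87 w 0.0314 My -1.38
```

View pics/c5.png

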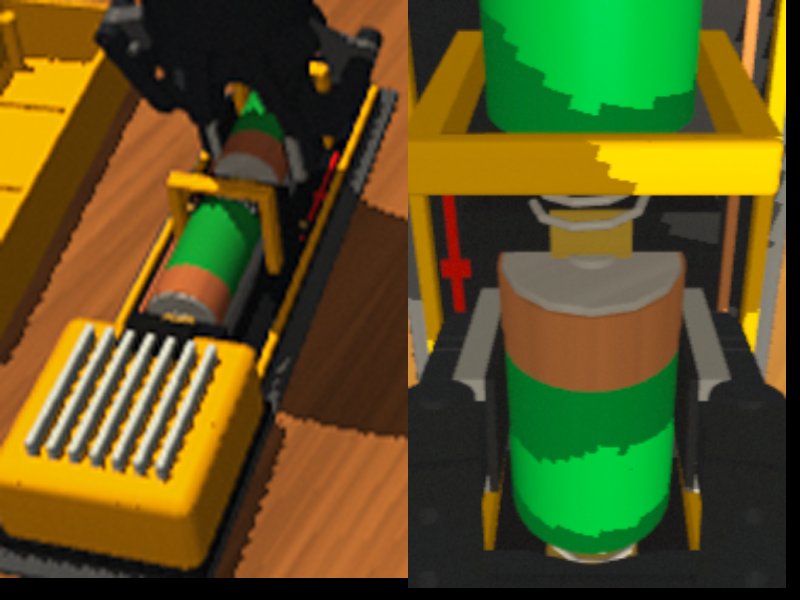

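The cell is down: its nub sits at the brass contact (crop ~595,262), and the lower half of the face is behind the wall. Next I push down lightly while holding it, release, then press with the closed fingers.

```bash
python3 - <<'E'
from ins import *
from station import manip,eyes
G=pickle.load(open("G.pkl","rb"))
def rep(n):
    s=manip.state();F=s["force"];print(n,round(s["t"],2),"Fx %.2f Fy %.2f Fz %.2f"%(F[:2]@ax,-F[0]*ax[1]+F[1]*ax[0],F[2]),"z",s["tcp_pos"][2].round(4));return F
for z in(-.5,-1.2,-1.9,-2.6,-3.3):
    manip.movel(*pose(-32.5,z,0,G),.03);manip.pause(.1);F=rep(z)
    if F[2]>5:break
manip.set_gripper(.045);rep("open")
p,o=pose(-32.5,z,0,G);up=-R.from_euler("xyz",o,degrees=True).as_matrix()[:,2]
manip.movel(p+up*.07,o,.12)
manip.set_gripper(0.0,40)
o2=tool(lam[2],0,-1);xy=lam[:2]+ax*.019
manip.movel(np.r_[xy,.0535+.017+.012],o2,.15);manip.pause(.3);f0=rep("over")[2]
for k in range(14):
    z=.0535+.017+.003-.001*k
    manip.movel(np.r_[xy,z],o2,.03);manip.pause(.08);F=rep(round(z-.017,4))
    if F[2]-f0>8:break
manip.movel(np.r_[xy,.11],o2,.15)
manip.movel(np.r_[xy,.0,][:2].tolist()+[.2],tool(lam[2],10,-1),.2);manip.pause(.1)
w=eyes.capture("wrist");pickle.dump(w,open("wrist6.pkl","wb"));c=eyes.capture("side");pickle.dump(c,open("side6.pkl","wb"));s=manip.state();pickle.dump(s,open("s6.pkl","wb"));print(s["t"])
a3=np.r_[ax,0];n=np.array([-ax[1],ax[0],0]);b0=np.r_[lam[:2],.03675]
ring=np.array([b0+a3*x+r*(np.array([0,0,1])*np.cos(k)+n*np.sin(k)) for x,r in((.02925,.01675),(.03075,.005)) for k in np.linspace(0,6.28,40)])
ims=[]
for cc,(x0,y0,x1,y1),k in((c,(175,250,295,390),3.4),(w,(265,85,375,250),3.5)):
    im=cv2.resize(cc["color"][y0:y1,x0:x1,::-1],None,fx=k,fy=k,interpolation=cv2.INTER_CUBIC)
    for u in proj(cc,ring): cv2.circle(im,tuple(int(round(v)) for v in((u-[x0,y0]+.5)*k)),1,(255,0,255),-1)
    ims.append(im)
o=np.zeros((600,800,3),np.uint8);x=0
for im in ims: o[:im.shape[0],x:x+im.shape[1]]=im[:600,:800-x];x+=im.shape[1]
cv2.imwrite("pics/c6.png",o)
E
```

```text
-0.5 11.86 Fx 3.99 Fy -2.55 Fz -1.34 z 0.0392
-1.2 12.21 Fx 3.93 Fy -2.72 Fz 0.09 z 0.0386
-1.9 12.56 Fx 2.72 Fy -1.11 Fz 5.82 z 0.0383
open 12.84 Fx -0.12 Fy 0.30 Fz -0.07 z 0.0374
over 14.73 Fx -0.05 Fy -0.03 Fz -0.85 z 0.083
0.0565 15.27 Fx 0.43 Fy -0.10 Fz 0.64 z 0.0734
0.0555 15.6 Fx 0.16 Fy 0.13 Fz 0.33 z 0.0726
0.0545 15.93 Fx 0.24 Fy -0.35 Fz 0.41 z 0.0715
0.0535 16.27 Fx -0.03 Fy -0.09 Fz 0.60 z 0.0706
0.0525 16.6 Fx -0.04 Fy 1.18 Fz 8.32 z 0.0704
17.8167
```

View pics/c6.png

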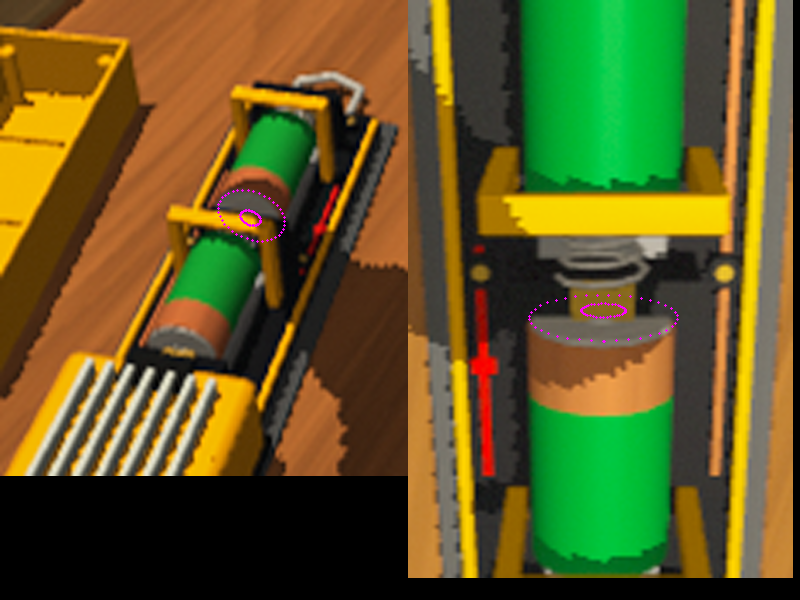

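The cell lies level and straight. Its top is at 53.4 mm under the press (nominal 53.5), the rim matches the predicted seated outline, and the gripper is clear.

```bash
python3 -c "
from station import manip
print(manip.close_job())"
```

```text
the job is handed in; nothing more can be done
None
```

The fresh green cell is fitted in the empty bay, level, straight and pressed home. I let go, moved the gripper clear, and handed the job in at about 18 s; the other things on the bench were not touched.

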